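# Set the two iris dampers of the sanding bench

## Robot

A 6-joint arm with a two-finger parallel gripper is mounted at the origin on the work surface. World frame = base frame: x ahead of the robot, y to its left, z up, the work surface at z = 0. Lengths are in m, angles in rad, forces in N, time in s.
With the tool pointing down it reaches from about 0.35 to 0.775 m from the base axis. Payload 5.5 kg.
Tool frame: the origin (TCP) lies midway between the tips of the shut fingers; the grasp point (between the pads) lies behind it (env.grip_point_offset is the z of the grasp point in the tool frame, in m); z points along the fingers, y is the direction in which the jaws open and shut (so a half turn about z gives the same grasp; the last joint's range is limited). The gripper opens to 85 mm and grips with 20 to 120 N. Pads are 22 mm wide; open, the fingers measure 114 mm over their backs; the gripper's body (76 mm by 85 mm) begins 54 mm behind the grasp point. The pads swing forward as they close: fully open they stand 13 mm farther back than shut.
Start: joints at [1.096, 0.313, 0.046, 1.304, 0, 1.431], TCP at [0.189, 0.543, 0.231] pointing down, gripper open.
Joint ranges: [-2.76, 2.76], [-0.86, 1.69], [-1.03, 1.26], [-2.2, 2.34], [-1.47, 1.5], [-3.14, 3.14]. Speed limits (rad/s): [2.57, 2.57, 3.14, 3.14, 3.14, 3.14].

## Interface

Orientations are given as a unit quaternion [w, x, y, z].
In Python, from workcell import env, viewer gives the robot as it stands. The module is installed in compiled form; this text tells all that it offers.
- The arm moves only by the shell command python3 -m inch 'ROWS' [OPENING] [FORCE]. ROWS is JSON, a list of rows, each a list of 2 entries, a list of its own where there are three numbers: the shift along the tool's x, y, z in m, then the turn about the tool's z in degrees. In form: [[[tx, ty, tz], spin], ...]. A call has 1 to 5 rows; each row is the pose to reach, as a shift and turn from the pose measured when the call began, along the tool's axes at that moment; what a row does not reach only later rows make up. A row lasts 1/12 s, in which the tool goes at most 41.7 mm and 7.16 degrees, less where a joint would pass 70% of its speed; a pose out of reach is approached as far as the arm can. A call with a gripper value outside its range is refused whole. OPENING is the closure, from 0 (fully open) to 1 (shut), set as the call begins (- or left out, the last holds). The fingers move at their own pace and stop on an object; FORCE is the grip in N (left out, the last holds). Time passes only in rows, so rows that repeat a pose let the fingers close. It gives the time, the measured TCP pose, the force and the opening at its end, in the units of the state.
- env.get_state(): the state, without advancing time (a new reading comes with each control period).
- viewer.read_camera(name): name is "scene" or "top" or "wrist"; returns a dict with "image" (480x640x3 uint8, red, green, blue), "depth" (480x640 float32, m along the optical axis (not along the pixel's ray), 0 where there is no reading), "vertical_fov" (degrees; the focal length in pixels is half the picture's height over the tangent of half this angle, whatever the lens; pixels are square), "cx", "cy" (the principal point, pixels), "dist_coeffs" ([k1, k2, p1, p2, k3] as OpenCV has them; the pictures are not rectified), "R" (3x3) and "t" (3): a world point X has camera coordinates R X + t; the wrist camera has in their place "T_tool_cam" (4x4, takes a point from camera to tool coordinates, whose origin is the TCP and whose axes are the flange's). Camera axes: x right, y down, z forward; pixel columns grow to the right and rows downward; lengths in m; the calibration is good to about 2 mm. A picture is of the moment at which its call begins: read the wrist's pose just before it.
- env.hand_in(): hands the job in, once; it reports no verdict.
The state is a dict: "clock": time; "joint_pos": joint angles; "qvel": joint speeds; "tau": joint torques, N m; "tcp_pos": TCP position; "orientation": TCP orientation; "wrist_force": force on the tool from outside, world axes, zero at the start; "ft_torque": the same for the moment, N m; "finger_gap": finger opening in m.
Only numpy, scipy, OpenCV 4.12 (cv2) and the standard library are available. Lean on these libraries where they do the work, as an engineer would, in place of code of your own. Each camera call takes 0.05 s, during which the arm holds its last target. There are 200 camera calls.

## Task

Set both of the bench's suction dampers: on each one, push the upright knob of its lever sideways round the arc, with the outside of the fingers, until the lever stands centred over the broad black tab clamped on its white scale. Do not pinch the knobs between the fingers, leave everything else on the bench where it is, and finish clear of it all.

Things in the scene. Friction and masses are not known exactly. Their poses are not given: they have to be found in the camera images.
- damper_a: Iris damper A, fixed to the bench; the two are alike and may stand on either side. 150 mm square flange (6 mm thick), aluminium drum 120 mm across, white scale sector (radius 58 to 86 mm, top at 44 mm) spanning about 1.1 rad either side of the damper's -x axis, with thin black ticks 0.17 rad apart. A steel ring (114 mm across, 46 to 60 mm high) turns on top about the vertical axis and carries the lever. Origin: on that axis, at bench level; z up, x and y level.
- ring_a (a joint): Angle of damper A's ring and lever, rad, counter-clockwise from above positive, stops at -1 and +1; at 0 the lever points along the damper's -x axis, at angle q along -x turned by q. Stiff: it takes about 2 N at the knob to move and it stays where it is left.
- knob_a (a point): Top centre of damper A's knob: an upright black post 18 mm across, 108 mm out from the ring's axis, standing on the lever's end; free to touch from 58 mm to 100 mm above the bench (below that a 24 mm steel foot, 49 to 57 mm). Turns with the lever.
- pointer_a (a point): Point on the centre line of damper A's lever, 80 mm from the ring's axis, 53 mm high. The lever is a straight radial steel bar 9 mm wide, 50 to 56 mm high, that passes over the scale and the tab without touching them.
- tab_a (a point): Point on the centre line of the top of damper A's setting tab: a black clip 18 mm wide (along the arc) lying radially across the scale, from 62 to 92 mm from the ring's axis, and hooked over its rim, top at 48 mm. The point is 80 mm from the axis. Fixed; its place on the scale differs from run to run. The lever is set when its pointer is straight above this point.
- damper_b: Iris damper B, fixed to the bench; the two are alike and may stand on either side. 150 mm square flange (6 mm thick), aluminium drum 120 mm across, white scale sector (radius 58 to 86 mm, top at 44 mm) spanning about 1.1 rad either side of the damper's -x axis, with thin black ticks 0.17 rad apart. A steel ring (114 mm across, 46 to 60 mm high) turns on top about the vertical axis and carries the lever. Origin: on that axis, at bench level; z up, x and y level.
- ring_b (a joint): Angle of damper B's ring and lever, rad, counter-clockwise from above positive, stops at -1 and +1; at 0 the lever points along the damper's -x axis, at angle q along -x turned by q. Stiff: it takes about 2 N at the knob to move and it stays where it is left.
- knob_b (a point): Top centre of damper B's knob: an upright black post 18 mm across, 108 mm out from the ring's axis, standing on the lever's end; free to touch from 58 mm to 100 mm above the bench (below that a 24 mm steel foot, 49 to 57 mm). Turns with the lever.
- pointer_b (a point): Point on the centre line of damper B's lever, 80 mm from the ring's axis, 53 mm high. The lever is a straight radial steel bar 9 mm wide, 50 to 56 mm high, that passes over the scale and the tab without touching them.
- tab_b (a point): Point on the centre line of the top of damper B's setting tab: a black clip 18 mm wide (along the arc) lying radially across the scale, from 62 to 92 mm from the ring's axis, and hooked over its rim, top at 48 mm. The point is 80 mm from the axis. Fixed; its place on the scale differs from run to run. The lever is set when its pointer is straight above this point.
- sander: Bystander, loose, not to be moved: a round orbital sander, 124 mm across, 117 mm tall. Origin: centre of its underside.
- tape: Bystander, loose, not to be moved: a tape measure, 65 x 38 x 60 mm. Origin: centre of its underside.
- glue: Bystander, loose, not to be moved: a white glue bottle, 56 mm across, 125 mm tall. Origin: centre of its underside.
- block: Bystander, loose, not to be moved: a wooden block, 70 x 45 x 45 mm. Origin: centre of its underside.
- corner: Bystander, loose, not to be moved: an L-shaped frame corner sample of 20 mm square wood, 120 mm a side. Origin: centre of its underside.
- screwdriver: Bystander, loose, not to be moved: a screwdriver lying flat, about 200 mm long, along its x axis.
- screwtray: Bystander, loose, not to be moved: an open grey plastic tray, 100 x 140 x 35 mm. Origin: centre of its underside.

How it is judged:
By the outcome, as a careful person would: the job done as asked, in the order asked, and still so for the second after the job is handed in, with the robot touching nothing.
It also fails if it takes over 64 s, if anything falls off the work surface, if the arm or the gripper's body presses on something with over 40 N, if the wrist force passes 120 N, or if a joint passes its speed limit or range.

## Working session

There is one attempt and no reset: what is moved stays moved. The work goes in short steps, Python scripts to look and compute and a shell command to move; the robot and the scene stay as the last step left them, time stands still between calls to the robot, and variables do not carry over. Pictures are saved under pics/ and viewed, on a budget of 13 in all, crops included, one or two more only if the job needs it, and the job is handed in when it is done.

```bash
mkdir -p pics; cat > h.py <<'E'
import numpy as np, cv2
from workcell import env, viewer
from scipy.spatial.transform import Rotation as Ro
def cam(name):
    s=env.get_state(); c=viewer.read_camera(name)
    f=240/np.tan(np.radians(c["vertical_fov"])/2)
    K=np.array([[f,0,c["cx"]],[0,f,c["cy"]],[0,0,1]])
    if "R" in c: R,t=np.array(c["R"]),np.array(c["t"])
    else:
        T=np.eye(4); q=s["orientation"]; T[:3,:3]=Ro.from_quat([q[1],q[2],q[3],q[0]]).as_matrix(); T[:3,3]=s["tcp_pos"]
        W=np.linalg.inv(T@np.array(c["T_tool_cam"])); R,t=W[:3,:3],W[:3,3]
    return dict(im=np.ascontiguousarray(c["image"][:,:,::-1]),d=c["depth"],K=K,D=np.array(c["dist_coeffs"],float),R=R,t=t,s=s)
def plane(c,uv,z):
    n=cv2.undistortPoints(np.array(uv,float).reshape(-1,1,2),c["K"],c["D"])[:,0]
    r=np.c_[n,np.ones(len(n))]@c["R"]; o=-c["R"].T@c["t"]
    return o+r*((z-o[2])/r[:,2])[:,None]
def proj(c,X):
    return cv2.projectPoints(np.array(X,float).reshape(-1,1,3),cv2.Rodrigues(c["R"])[0],c["t"],c["K"],c["D"])[0][:,0]
def pts(c):
    v,u=np.mgrid[:480,:640]; n=cv2.undistortPoints(np.stack([u,v],-1).reshape(-1,1,2).astype(float),c["K"],c["D"])[:,0]
    P=np.c_[n,np.ones(len(n))]*c["d"].reshape(-1,1)
    return ((P-c["t"])@c["R"]).reshape(480,640,3)
E
python3 - <<'E'
from h import *
import pickle
o={n:cam(n) for n in("top","scene")}
pickle.dump(o,open("o.pkl","wb"))
for n in o: cv2.imwrite(f"pics/{n}.png",o[n]["im"]); print(n,-o[n]["R"].T@o[n]["t"],o[n]["K"][0,0])
print(env.get_state(),env.grip_point_offset)
E
```

```text
top [0.28133126 0.00664758 1.4640704 ] 588.6205315118261
scene [0.98878482 0.47727262 0.96180536] 446.26613018480134
{'clock': 0.1, 'joint_pos': array([ 1.09641358e+00,  3.13924248e-01,  4.50890293e-02,  1.30359125e+00,
       -1.45712551e-05,  1.43119717e+00]), 'qvel': array([-4.98170770e-05, -2.18130787e-03,  4.00480453e-03, -1.52956672e-04,
        6.90873777e-04,  1.09885401e-03]), 'tau': array([ 3.01095271e-03, -4.81722593e+01,  2.99245888e+01,  1.26922419e-02,
       -1.59567699e-04,  4.29189399e-06]), 'tcp_pos': array([0.18872833, 0.5426649 , 0.23049718]), 'orientation': array([-2.39363198e-04,  1.66611108e-01,  9.86022350e-01, -7.79167551e-04]), 'wrist_force': array([0.63427935, 0.01783578, 0.00329379]), 'ft_torque': array([-0.02924974,  0.05898038, -0.02921669]), 'finger_gap': 0.08557143903580829} -0.0187
```

View pics/top.png

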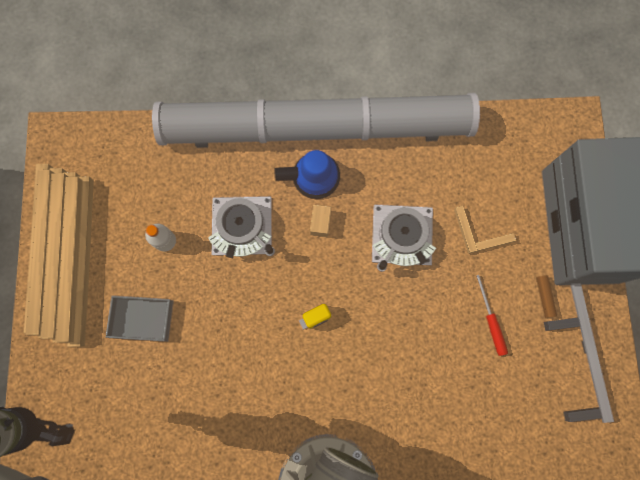

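View pics/scene.png

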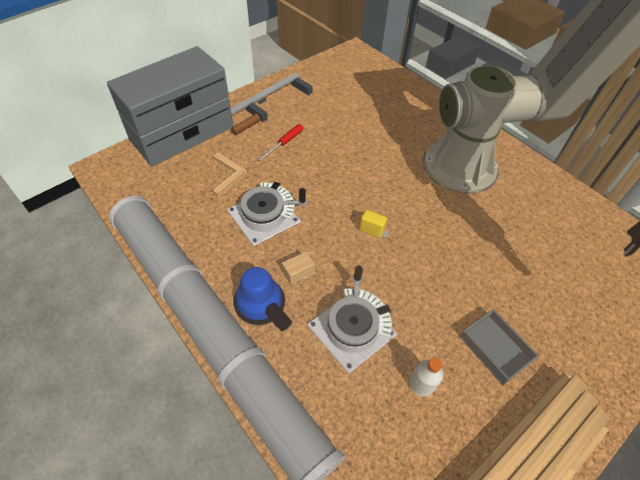

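The top view shows damper left at about px (238,222), its knob at (269,250) and tab at (231,252). The right damper is at (405,232), its knob at (383,265) and tab at (422,259). The block, sander and tape are between the two.

```bash
python3 - <<'E'
from h import *
import pickle
o=pickle.load(open("o.pkl","rb")); c=o["top"]; P=pts(c); Z=P[...,2]
print("bench z",np.median(Z[300:400,200:300]))
im=c["im"]; hsv=cv2.cvtColor(im,cv2.COLOR_BGR2HSV)
sc=o["scene"]; Ps=pts(sc); hs=cv2.cvtColor(sc["im"],cv2.COLOR_BGR2HSV)
for n,(u,v) in dict(L=(238,222),R=(405,232)).items():
    w=np.zeros(Z.shape,bool); w[v-45:v+55,u-45:u+45]=1
    m=(w&(Z>.053)&(Z<.068)&(np.hypot(*(np.indices(Z.shape)-np.array([v,u])[:,None,None]))<27)).astype(np.uint8)
    k=max(cv2.findContours(m,0,1)[0],key=cv2.contourArea); e=cv2.fitEllipse(cv2.convexHull(k))
    A=plane(c,[e[0]],.06)[0]; print(n,"ring",e,A,"width mm",e[1][0]/588*1404)
    # flange corners from hub
    dk=(w&(hsv[...,2]<60)).astype(np.uint8)
    nn,l,s,ce=cv2.connectedComponentsWithStats(dk)
    for i in range(1,nn):
        if s[i,4]>8: print("  dark",ce[i].round(1),s[i,4],"zmed",np.median(Z[l==i]).round(3), "zmax",Z[l==i].max().round(3),"at.048",(plane(c,[ce[i]],.048)[0]-A)[:2].round(4), "at.1",(plane(c,[ce[i]],.1)[0]-A)[:2].round(4))
    # scene: points near damper high = knob
    d=np.hypot(Ps[...,0]-A[0],Ps[...,1]-A[1]); k=(d>.085)&(d<.13)&(Ps[...,2]>.063)&(Ps[...,2]<.11)&(hs[...,2]<90)
    if k.any(): print("  knob scene depth pts",k.sum(),Ps[k].mean(0),Ps[k].max(0))
ims=[cv2.resize(im[v-45:v+55,u-45:u+45],None,fx=4.4,fy=4.4,interpolation=cv2.INTER_CUBIC) for u,v in((238,222),(405,232))]
cv2.imwrite("pics/crop.png",np.hstack(ims))
E
```

```text
bench z 0.00019140392763514934
L ring ((238.85885620117188, 221.2323455810547), (45.558128356933594, 48.301509857177734), 124.30291748046875) [0.62465839 0.19598699 0.06      ] width mm 108.78165342369859
  dark [279.5 178.5] 12 zmed 0.044 zmax 0.05 at.048 [ 0.11   -0.1004] at.1 [ 0.0934 -0.1037]
  knob scene depth pts 88 [0.55429273 0.12706964 0.08779896] [0.55960677 0.13404165 0.1029608 ]
R ring ((404.0608215332031, 231.2382354736328), (46.18035125732422, 50.53593826293945), 38.10362243652344) [ 0.5870376  -0.20686665  0.06      ] width mm 110.26736932871292
  knob scene depth pts 77 [ 0.50709109 -0.14256386  0.08680656] [ 0.51214539 -0.13561622  0.10342247]
```

View pics/crop.png

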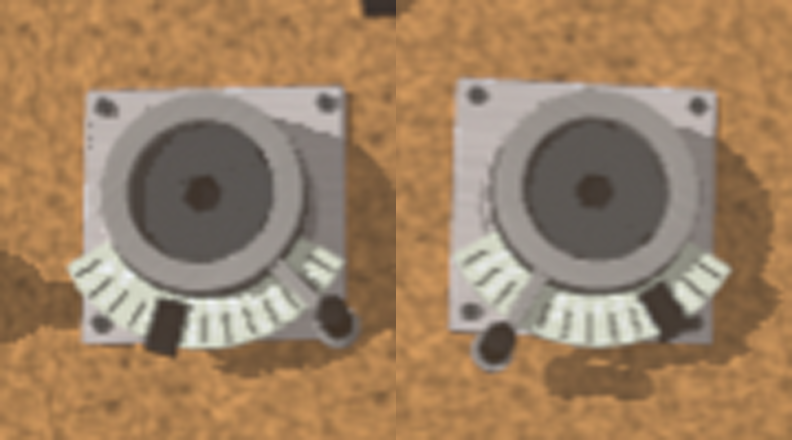

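Crop: left damper has its tab at px (230.5,251.3) and knob top at (269.4,249). Right damper has its tab at (420.7,257.9) and knob at (382.7,264.7). The left lever must go towards +y and the right one towards -y. I'll measure both close up with the wrist camera.

```bash
cat >> h.py <<'E'
def go(x,y,z,yaw=None):
    "shift (tool axes) and spin to reach world x,y,z and tool-y heading yaw (deg)"
    s=env.get_state(); q=s["orientation"]; R=Ro.from_quat([q[1],q[2],q[3],q[0]]).as_matrix()
    h=np.degrees(np.arctan2(R[1,1],R[0,1]))
    d=R.T@(np.array([x,y,z])-s["tcp_pos"]); sp=0 if yaw is None else -(yaw-h)
    print("tcp",s["tcp_pos"].round(4),"head",h.round(1),"F",s["wrist_force"].round(1),"t",round(s["clock"],2),"-> shift",d.round(4),"spin",round(sp,1),"rows>=",np.ceil(max(np.linalg.norm(d)/.0417,abs(sp)/7.16)))
E
python3 - <<'E'
from h import *
c=viewer.read_camera("wrist");print(np.round(c["T_tool_cam"],3),c["vertical_fov"])
go(.52,.2,.26,90)
w=cam("wrist")
o=w
import pickle
T=pickle.load(open("o.pkl","rb"));t=T["top"]
for n,uv in dict(LA=[238.9,221.2],LT=[230.5,251.3],LK=[269.4,249],RA=[405.5,229.9],RT=[420.7,257.9],RK=[382.7,264.7]).items():
    print(n,plane(t,[uv],dict(A=.06,T=.048,K=.1)[n[1]])[0].round(4))
E
```

```text
[[ 0.001 -0.96  -0.281  0.072]
 [ 1.     0.001 -0.     0.002]
 [ 0.001 -0.281  0.96  -0.142]
 [ 0.     0.     0.     1.   ]] 63.32681247943855
tcp [0.1888 0.5427 0.2306] head 70.8 F [0.7 0.1 0.7] t 0.15 -> shift [-0.4255 -0.2149 -0.0292] spin -19.2 rows>= 12.0
LA [0.6247 0.1959 0.06  ]
LT [0.5527 0.2181 0.048 ]
LK [0.5454 0.1191 0.1   ]
RA [ 0.5903 -0.2106  0.06  ]
RT [ 0.5219 -0.2451  0.048 ]
RK [ 0.4996 -0.1459  0.1   ]
```

```bash
python3 - <<'E'
from h import *
go(.46,.19,.28,90)
E
python3 -m inch '[[[-0.03,-0.023,-0.005],-3],[[-0.06,-0.046,-0.010],-6],[[-0.09,-0.07,-0.02],-9],[[-0.12,-0.093,-0.025],-12],[[-0.15,-0.116,-0.03],-15]]'
python3 - <<'E'
from h import *
go(.46,.19,.28,90)
E
```

```text
tcp [0.1888 0.5428 0.2307] head 70.8 F [-0.8 -0.9  0.4] t 0.2 -> shift [-0.3721 -0.2442 -0.0491] spin -19.2 rows>= 11.0
clock: 0.62
tcp_pos: [0.2929, 0.3826, 0.2612]
orientation: [-0.0, 0.035, 0.999, -0.0]
wrist_force: [0.7, 0.1, -0.5]
finger_gap: 0.0856
tcp [0.2929 0.3826 0.2612] head 86.0 F [ 0.7  0.1 -0.5] t 0.62 -> shift [-0.1801 -0.1805 -0.0187] spin -4.0 rows>= 7.0
```

```bash
python3 -m inch '[[[-0.028,-0.028,-0.004],-1],[[-0.056,-0.056,-0.008],-2],[[-0.084,-0.084,-0.012],-3],[[-0.11,-0.11,-0.016],-4],[[-0.135,-0.135,-0.019],-4]]'
python3 -m inch '[[[-0.025,-0.02,0],0],[[-0.048,-0.037,0],0],[[-0.048,-0.037,0],0],[[-0.048,-0.037,0],0]]'
python3 - <<'E'
from h import *
import pickle
go(.46,.19,.28,90)
c=cam("wrist"); pickle.dump(c,open("wL.pkl","wb")); cv2.imwrite("pics/wL.png",c["im"])
E
```

```text
clock: 1.03
tcp_pos: [0.4191, 0.2367, 0.2807]
orientation: [0.0, -0.0, 1.0, -0.0]
wrist_force: [0.9, 1.0, 0.5]
finger_gap: 0.0852
clock: 1.37
tcp_pos: [0.4679, 0.1986, 0.2801]
orientation: [-0.0, 0.001, 1.0, -0.0]
wrist_force: [-0.6, -0.2, -0.0]
finger_gap: 0.0853
tcp [0.4679 0.1986 0.2801] head 89.8 F [-0.6 -0.2 -0. ] t 1.37 -> shift [ 0.0079 -0.0086  0.0001] spin -0.2 rows>= 1.0
```

View pics/wL.png

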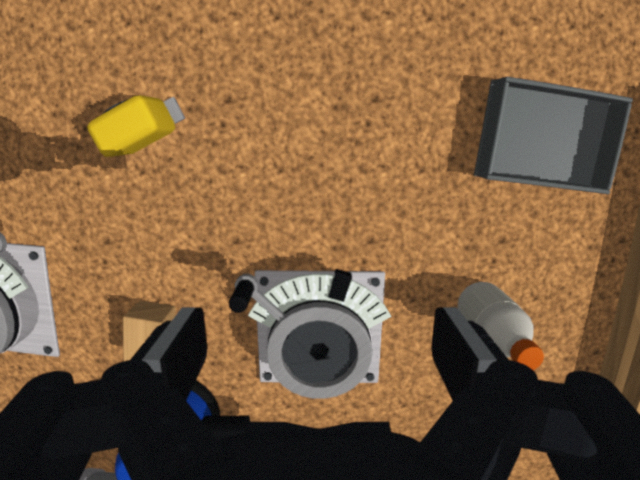

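The wrist view shows the left damper clearly: hub at (319,352), tab at (341,286), knob top at about (238,302), and the four flange bolts in view. Next I'll view the right damper.

```bash
python3 -m inch '[[[0,-0.04,0],0],[[0.005,-0.08,0],0],[[0.01,-0.12,0],0],[[0.017,-0.16,0],0],[[0.025,-0.2,0],0]]'
python3 -m inch '[[[0,-0.04,0],0],[[0.005,-0.08,0],0],[[0.01,-0.12,0],0],[[0.01,-0.16,0],0],[[0.01,-0.2,0],0]]'
python3 -m inch '[[[0,-0.01,0],0],[[0,-0.01,0],0],[[0,-0.01,0],0]]' 
python3 - <<'E'
from h import *
import pickle
go(.44,-.21,.28,90)
c=cam("wrist"); pickle.dump(c,open("wR.pkl","wb")); cv2.imwrite("pics/wR.png",c["im"])
E
```

```text
clock: 1.83
tcp_pos: [0.4405, -0.0006, 0.2805]
orientation: [-0.001, -0.001, 1.0, -0.0]
wrist_force: [0.7, 0.0, 0.4]
finger_gap: 0.0856
clock: 2.25
tcp_pos: [0.4303, -0.2007, 0.281]
orientation: [-0.0, -0.002, 1.0, -0.0]
wrist_force: [1.5, 0.3, 0.5]
finger_gap: 0.0856
clock: 2.5
tcp_pos: [0.43, -0.2097, 0.2809]
orientation: [-0.0, -0.002, 1.0, 0.0]
wrist_force: [0.0, -0.2, 0.7]
finger_gap: 0.0855
tcp [ 0.43   -0.2097  0.2809] head 90.3 F [ 0.  -0.2  0.7] t 2.5 -> shift [-0.01   -0.0004  0.0009] spin 0.3 rows>= 1.0
```

View pics/wR.png

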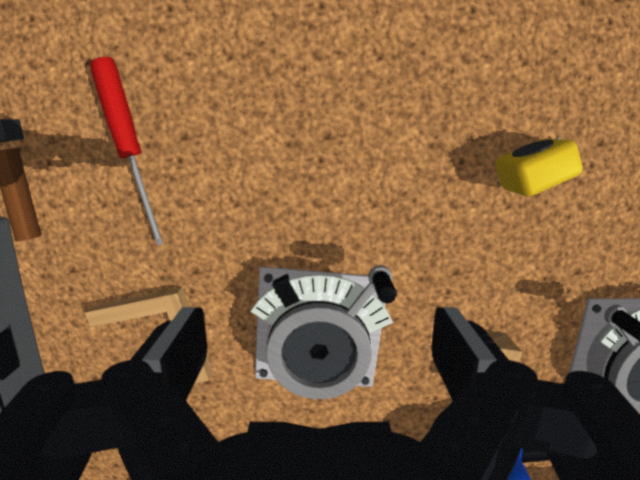

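The right damper is clear too: hub at (319,351), tab at (286,290), knob top at (387,291). Now to extract coordinates.

```bash
cat > m.py <<'E'
from h import *
import pickle,sys
t=pickle.load(open("o.pkl","rb"))["top"]
Pt=pts(t)
def meas(c,A0,verbose=1):
    P=pts(c); v=cv2.cvtColor(c["im"],cv2.COLOR_BGR2HSV)[...,2]
    d=np.hypot(P[...,0]-A0[0],P[...,1]-A0[1])
    dk=((v<70)&(d<.135)&(P[...,2]<.112)).astype(np.uint8)
    n,l,s,ce=cv2.connectedComponentsWithStats(dk)
    for i in range(1,n):
        if s[i,4]>=12: 
            z=np.percentile(P[...,2][l==i],[10,50,90]).round(3)
            print(" dark",ce[i].round(1),s[i,4],"z",z,"med",np.median(P[l==i],0).round(4),"ray@z50",plane(c,[ce[i]],z[1])[0][:2].round(4))
    for lo,hi,zz in((.056,.064,.06),):
        m=((P[...,2]>lo)&(P[...,2]<hi)&(d<.064)).astype(np.uint8)
        k=max(cv2.findContours(m,0,1)[0],key=cv2.contourArea)
        W=plane(c,cv2.convexHull(k)[:,0],zz)[:,:2].astype(np.float32)
        (x,y),r=cv2.minEnclosingCircle(W); e=cv2.fitEllipse(W); print(" ring circle",np.round((x,y,2*r),4),"ellipse",np.round(e[0]+e[1],4), "z", np.median(P[...,2][m>0]).round(4))
    # white scale sector
    k=(d>.05)&(d<.095)&(P[...,2]>.038)&(P[...,2]<.05)&(v>150)
    print(" scale pts",k.sum(),"z",np.median(P[...,2][k]).round(4))
if __name__=="__main__":
    for n,A in dict(L=(.6247,.196),R=(.5903,-.2106)).items():
        print(n,"wrist"); meas(pickle.load(open(f"w{n}.pkl","rb")),A)
        print(n,"top"); meas(t,A)
E
python3 m.py
```

```text
L wrist
 dark [339.6 284.3] 471 z [0.046 0.047 0.048] med [0.5506 0.2216 0.0474] ray@z50 [0.551  0.2214]
 dark [263.5 280.8] 57 z [0.008 0.01  0.01 ] med [0.5621 0.1369 0.0097] ray@z50 [0.5619 0.1367]
 dark [374.7 281.4] 33 z [0.009 0.01  0.01 ] med [0.5629 0.2639 0.0096] ray@z50 [0.5627 0.2635]
 dark [241.  295.9] 572 z [0.066 0.094 0.1  ] med [0.5444 0.1273 0.0944] ray@z50 [0.5432 0.1282]
 dark [316.  306.6] 299 z [0.041 0.048 0.054] med [0.5743 0.1927 0.0484] ray@z50 [0.5759 0.1968]
 dark [272.6 327.5] 46 z [0.041 0.042 0.052] med [0.6027 0.1496 0.0418] ray@z50 [0.6039 0.1491]
 dark [320.  352.9] 3632 z [0.049 0.052 0.053] med [0.6312 0.201  0.0517] ray@z50 [0.6295 0.2009]
 dark [267.3 375.2] 30 z [0.008 0.009 0.01 ] med [0.6886 0.1351 0.0092] ray@z50 [0.6888 0.1354]
 dark [369.4 375.8] 27 z [0.008 0.01  0.01 ] med [0.6895 0.262  0.0096] ray@z50 [0.689  0.2624]
 ring circle [0.6259 0.1978 0.1175] ellipse [0.6253 0.1997 0.1128 0.1149] z 0.0593
 scale pts 2609 z 0.0435
L top
 dark [238.5 220.4] 44 z [0.038 0.043 0.045] med [0.6313 0.1993 0.0426] ray@z50 [0.631  0.1991]
 dark [269.2 
[... 944 characters left out ...]
.01 ] med [ 0.6471 -0.2763  0.0092] ray@z50 [ 0.6476 -0.2763]
 dark [365.  380.1] 24 z [0.009 0.009 0.011] med [ 0.658  -0.149   0.0094] ray@z50 [ 0.6584 -0.149 ]
 ring circle [ 0.5872 -0.2067  0.1183] ellipse [ 0.5887 -0.207   0.1125  0.1154] z 0.0594
 scale pts 2391 z 0.0435
R top
 dark [404.6 229.8] 36 z [0.04  0.042 0.047] med [ 0.5942 -0.2111  0.0419] ray@z50 [ 0.5946 -0.2112]
 dark [420.6 257. ] 51 z [0.045 0.049 0.052] med [ 0.5245 -0.2447  0.0486] ray@z50 [ 0.5239 -0.2449]
 dark [382.7 265. ] 21 z [0.087 0.097 0.102] med [ 0.4977 -0.1468  0.0975] ray@z50 [ 0.4995 -0.1462]
 ring circle [ 0.5888 -0.2076  0.121 ] ellipse [ 0.5905 -0.2088  0.1134  0.1167] z 0.0599
 scale pts 528 z 0.0442
```

Axes in the wrist frame are L (0.6255, 0.1996) and R (0.5893, -0.2072), and the bolts, ring ellipse and ring size agree. Tab angles are L +16.3° (16.4° from the top camera) and R -27.5° (-28.4° from the top camera). Knob radii of 109-110 mm and heights fit the text. The right damper goes first: shut the fingers, come down behind the knob, and turn with it round the arc.

```bash
cat >> h.py <<'E'
AX=dict(L=(.6255,.1996),R=(.5893,-.2072)); SG=dict(L=-1,R=1)
def fp(n,phi,off=.0235,r=.108):
    p=np.radians(phi); u=np.array([-np.cos(p),np.sin(p)]); t=np.array([np.sin(p),np.cos(p)])
    return np.array(AX[n])+r*u+SG[n]*off*t, 90-phi
E
python3 -m inch '[[[0,0,0],6],[[0,0,0],12],[[0,0,0],18],[[0,0,0],24],[[0,0,0],30]]' 1 20
python3 -m inch '[[[0,0,0],6],[[0,0,0],12],[[0,0,0],18],[[0,0,0],20],[[0,0,0],20]]'
python3 - <<'E'
from h import *
p,h=fp("R",42); print(p); go(*p,.20,h)
E
```

```text
clock: 2.97
tcp_pos: [0.4302, -0.2065, 0.2813]
orientation: [-0.001, 0.257, 0.966, 0.0]
wrist_force: [-0.2, 0.2, -0.4]
finger_gap: 0.0256
clock: 3.38
tcp_pos: [0.4304, -0.2041, 0.2815]
orientation: [-0.001, 0.42, 0.908, 0.0]
wrist_force: [-0.9, -0.3, 0.7]
finger_gap: -0.0001
[ 0.52476493 -0.11746999]
tcp [ 0.4304 -0.2041  0.2815] head 40.4 F [-0.9 -0.3  0.7] t 3.38 -> shift [0.0047 0.128  0.0816] spin -7.6 rows>= 4.0
```

```bash
python3 -m inch '[[[0.001,0.035,0.022],-2],[[0.002,0.07,0.044],-4],[[0.004,0.1,0.066],-6],[[0.005,0.128,0.0816],-7.6],[[0.005,0.128,0.0816],-7.6]]'
python3 - <<'E'
from h import *
import pickle
p,h=fp("R",42); go(*p,.08,h)
c=cam("wrist"); pickle.dump(c,open("wR2.pkl","wb")); cv2.imwrite("pics/wR2.png",c["im"])
E
```

```text
clock: 3.8
tcp_pos: [0.5254, -0.1119, 0.1964]
orientation: [-0.003, 0.354, 0.935, 0.001]
wrist_force: [-0.8, -0.1, -0.2]
finger_gap: 0.0002
tcp [ 0.5254 -0.1119  0.1964] head 48.5 F [-0.8 -0.1 -0.2] t 3.8 -> shift [-0.004  -0.0047  0.1163] spin 0.5 rows>= 3.0
```

View pics/wR2.png

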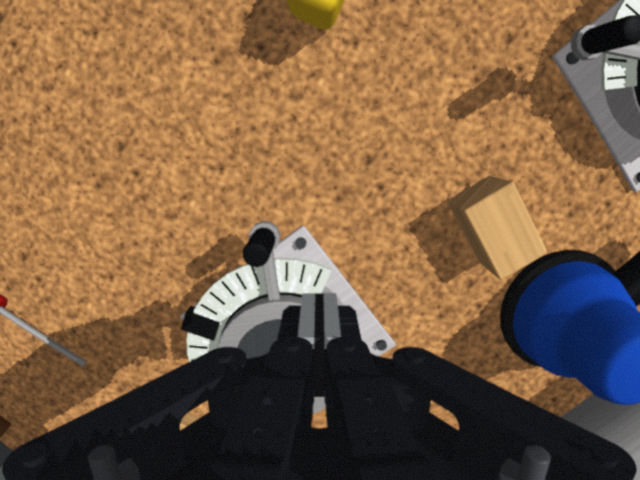

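The shut fingers span columns 283-357 at the tips (about 30 mm, matching 2×14.5). The knob top at (260,245) is clear of them on the pushing side, and there is nothing under the fingers. Descending.

```bash
python3 -m inch '[[[-0.004,-0.004,0.03],0],[[-0.004,-0.005,0.06],0.5],[[-0.004,-0.005,0.09],0.5],[[-0.004,-0.005,0.116],0.5],[[-0.004,-0.005,0.116],0.5]]'
python3 - <<'E'
from h import *
s=env.get_state()
for ph in (36,30,24,18,12): p,h=fp("R",ph); print(ph); go(*p,.08,h)
E
```

```text
clock: 4.27
tcp_pos: [0.5197, -0.1176, 0.0779]
orientation: [-0.007, 0.359, 0.933, 0.001]
wrist_force: [-1.6, 0.8, -0.7]
finger_gap: 0.0003
36
tcp [ 0.5197 -0.1176  0.0779] head 48.0 F [-1.6  0.8 -0.7] t 4.27 -> shift [-0.0018 -0.008  -0.0021] spin -6.0 rows>= 1.0
30
tcp [ 0.5197 -0.1176  0.0779] head 48.0 F [-1.6  0.8 -0.7] t 4.27 -> shift [-0.0011 -0.0195 -0.0021] spin -12.0 rows>= 2.0
24
tcp [ 0.5197 -0.1176  0.0779] head 48.0 F [-1.6  0.8 -0.7] t 4.27 -> shift [-0.0017 -0.0311 -0.0021] spin -18.0 rows>= 3.0
18
tcp [ 0.5197 -0.1176  0.0779] head 48.0 F [-1.6  0.8 -0.7] t 4.27 -> shift [-0.0035 -0.0425 -0.002 ] spin -24.0 rows>= 4.0
12
tcp [ 0.5197 -0.1176  0.0779] head 48.0 F [-1.6  0.8 -0.7] t 4.27 -> shift [-0.0064 -0.0537 -0.002 ] spin -30.0 rows>= 5.0
```

```bash
python3 -m inch '[[[-0.002,-0.008,-0.002],-6],[[-0.001,-0.0195,-0.002],-12],[[-0.002,-0.031,-0.002],-18],[[-0.0035,-0.0425,-0.002],-24],[[-0.0065,-0.054,-0.002],-30]]'
python3 - <<'E'
from h import *
for ph in (6,0,-6,-12,-18): p,h=fp("R",ph); print(ph); go(*p,.08,h)
E
```

```text
clock: 4.68
tcp_pos: [0.4882, -0.1613, 0.0818]
orientation: [-0.006, 0.101, 0.995, 0.003]
wrist_force: [1.0, 3.0, -3.3]
finger_gap: -0.0001
6
tcp [ 0.4882 -0.1613  0.0818] head 78.4 F [ 1.   3.  -3.3] t 4.68 -> shift [ 0.0015 -0.0118  0.0018] spin -5.6 rows>= 1.0
0
tcp [ 0.4882 -0.1613  0.0818] head 78.4 F [ 1.   3.  -3.3] t 4.68 -> shift [ 0.0022 -0.0234  0.0018] spin -11.6 rows>= 2.0
-6
tcp [ 0.4882 -0.1613  0.0818] head 78.4 F [ 1.   3.  -3.3] t 4.68 -> shift [ 0.0018 -0.0349  0.0017] spin -17.6 rows>= 3.0
-12
tcp [ 0.4882 -0.1613  0.0818] head 78.4 F [ 1.   3.  -3.3] t 4.68 -> shift [ 0.0001 -0.0464  0.0016] spin -23.6 rows>= 4.0
-18
tcp [ 0.4882 -0.1613  0.0818] head 78.4 F [ 1.   3.  -3.3] t 4.68 -> shift [-0.0028 -0.0576  0.0015] spin -29.6 rows>= 5.0
```

Pushing with about 3 N. Continuing to -18°, then -23°, short of the -27.5° target, for a look.

```bash
python3 -m inch '[[[0.0015,-0.012,0.001],-5.6],[[0.002,-0.0235,0.001],-11.6],[[0.002,-0.035,0.001],-17.6],[[0,-0.0465,0.001],-23.6],[[-0.003,-0.0575,0.001],-29.6]]'
python3 - <<'E'
from h import *
for ph in (-21,-24): p,h=fp("R",ph); print(ph); go(*p,.08,h)
E
```

```text
clock: 5.1
tcp_pos: [0.4784, -0.2177, 0.0825]
orientation: [-0.005, -0.159, 0.987, 0.005]
wrist_force: [-2.8, 2.5, 1.2]
finger_gap: 0.0001
-21
tcp [ 0.4784 -0.2177  0.0825] head 108.3 F [-2.8  2.5  1.2] t 5.1 -> shift [ 0.0004 -0.0065  0.0025] spin -2.7 rows>= 1.0
-24
tcp [ 0.4784 -0.2177  0.0825] head 108.3 F [-2.8  2.5  1.2] t 5.1 -> shift [ 0.0012 -0.0122  0.0024] spin -5.7 rows>= 1.0
```

```bash
python3 -m inch '[[[0.001,-0.006,0.002],-2.7],[[0.001,-0.012,0.002],-5.7],[[0.001,-0.012,0.002],-5.7],[[0.001,-0.012,0.002],-5.7]]'
python3 -m inch '[[[0,0.02,0],0],[[0,0.04,-0.01],0],[[0.02,0.04,-0.05],0],[[0.04,0.04,-0.09],0],[[0.04,0.04,-0.09],0]]'
python3 - <<'E'
from h import *
import pickle
go(.48,-.2,.2,114)
c=cam("wrist"); pickle.dump(c,open("wR3.pkl","wb"))
uv=proj(c,[list(AX["R"])+[.06]]+[[fp("R",-27.5,0,.08)[0][0],fp("R",-27.5,0,.08)[0][1],.048]]).round(0); print(uv)
cv2.imwrite("pics/wR3.png",c["im"])
E
```

```text
clock: 5.43
tcp_pos: [0.4819, -0.2299, 0.0822]
orientation: [-0.004, -0.208, 0.978, 0.004]
wrist_force: [-0.0, -0.2, -0.5]
finger_gap: 0.0002
clock: 5.85
tcp_pos: [0.431, -0.2116, 0.1797]
orientation: [-0.001, -0.207, 0.978, 0.001]
wrist_force: [0.6, -1.1, 1.3]
finger_gap: 0.0
tcp [ 0.431  -0.2116  0.1797] head 113.9 F [ 0.6 -1.1  1.3] t 5.85 -> shift [-0.0494 -0.0092 -0.0205] spin -0.1 rows>= 2.0
[[243. 408.]
 [233. 314.]]
```

View pics/wR3.png

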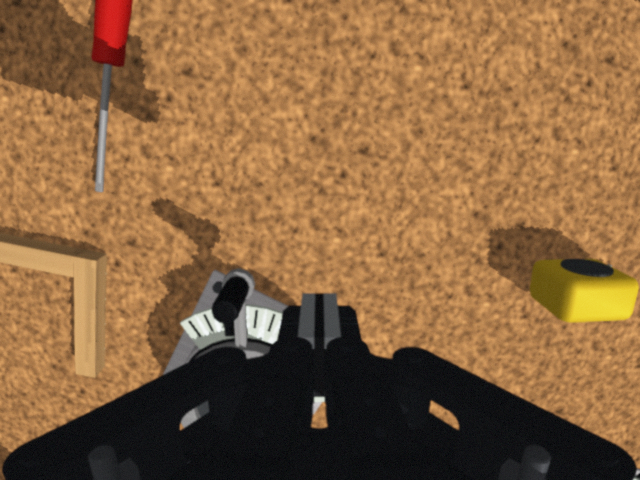

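The knob at (232,295) now stands over the tab and hides it from here. I need a view from the side.

```bash
python3 -c "
from h import *
go(.43,-.11,.28,90)"
python3 -m inch '[[[0.01,0.02,-0.025],6],[[0.02,0.045,-0.05],12],[[0.03,0.07,-0.075],18],[[0.04,0.092,-0.1],24],[[0.04,0.092,-0.1],24]]'
cat > lev.py <<'E'
from h import *
import sys,pickle
n,tag=sys.argv[1:]
c=cam("wrist"); pickle.dump(c,open(tag+".pkl","wb"))
P=pts(c); A=AX[n]; hsv=cv2.cvtColor(c["im"],cv2.COLOR_BGR2HSV); z=P[...,2]
d=np.hypot(P[...,0]-A[0],P[...,1]-A[1]); ph=np.degrees(np.arctan2(P[...,1]-A[1],A[0]-P[...,0]))
def rep(name,m):
    if m.sum()<5: print(name,"none"); return
    k=P[m]; mm=np.median(k,0); print(name,m.sum(),k.mean(0).round(4),"phi",np.mean(ph[m]).round(2),"r",d[m].mean().round(4))
near=np.abs(ph)<65
rep("tab",near&(d>.062)&(d<.092)&(z>.0445)&(z<.049)&(hsv[...,2]<80))
rep("lever",near&(d>.064)&(d<.093)&(z>.0515)&(z<.0575))
rep("knobtop",near&(d>.09)&(d<.125)&(z>.0975)&(z<.104))
rep("knob",near&(d>.09)&(d<.125)&(z>.065)&(z<.104))
rep("foot",near&(d>.09)&(d<.125)&(z>.054)&(z<.0595)&(hsv[...,2]>80))
u,v=proj(c,[[A[0]-.07,A[1],.05]])[0].astype(int); u=np.clip(u,100,540);v=np.clip(v,75,405)
cv2.imwrite(f"pics/{tag}.png",cv2.resize(c["im"][v-75:v+75,u-100:u+100],None,fx=4,fy=4,interpolation=cv2.INTER_CUBIC))
print(env.get_state()["tcp_pos"].round(4),"origin",u-100,v-75)
E
python3 lev.py R wR4
```

```text
tcp [ 0.4316 -0.2119  0.1786] head 113.9 F [0.2 0.5 0.4] t 5.9 -> shift [-0.0396  0.094  -0.1013] spin 23.9 rows>= 4.0
clock: 6.32
tcp_pos: [0.357, -0.1421, 0.2832]
orientation: [0.001, 0.003, 1.0, -0.001]
wrist_force: [1.1, -1.2, 0.2]
finger_gap: -0.0
tab 7 [ 0.5155 -0.249   0.0474] phi -29.53 r 0.0849
lever 61 [ 0.5075 -0.2405  0.0548] phi -22.14 r 0.0884
knobtop 114 [ 0.4873 -0.2501  0.0991] phi -22.8 r 0.1107
knob 413 [ 0.4856 -0.2471  0.0869] phi -21.03 r 0.1112
foot 134 [ 0.4898 -0.2447  0.0562] phi -20.65 r 0.1065
[ 0.3583 -0.1433  0.2813] origin 159 274
```

View pics/wR4.png

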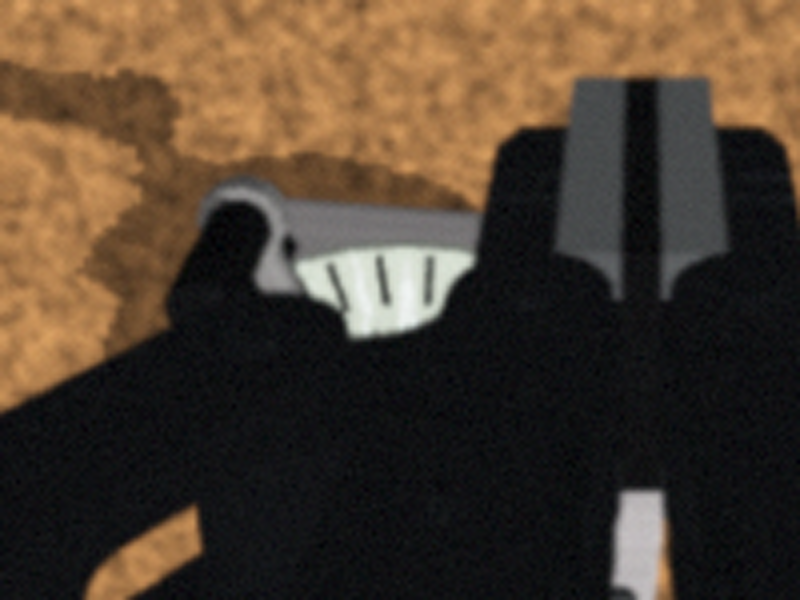

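I mistyped the sign on tool x, so the hand backed off and the gripper blocks the view. Correcting forward.

```bash
python3 -m inch '[[[-0.03,0.012,0],0],[[-0.06,0.024,0],0],[[-0.09,0.036,0],0],[[-0.09,0.036,0],0],[[-0.09,0.036,0],0]]'
python3 lev.py R wR5
```

```text
clock: 6.78
tcp_pos: [0.4496, -0.1069, 0.2795]
orientation: [0.0, -0.001, 1.0, -0.001]
wrist_force: [-0.7, 0.4, -0.2]
finger_gap: -0.0001
tab 147 [ 0.5233 -0.2478  0.0476] phi -31.68 r 0.0776
lever 276 [ 0.5167 -0.2371  0.0552] phi -22.36 r 0.0786
knobtop 270 [ 0.4907 -0.2483  0.0994] phi -22.64 r 0.1069
knob 575 [ 0.4887 -0.2459  0.0907] phi -21.03 r 0.1079
foot 187 [ 0.4922 -0.2434  0.0562] phi -20.49 r 0.1037
[ 0.4486 -0.1071  0.2797] origin 119 197
```

View pics/wR5.png

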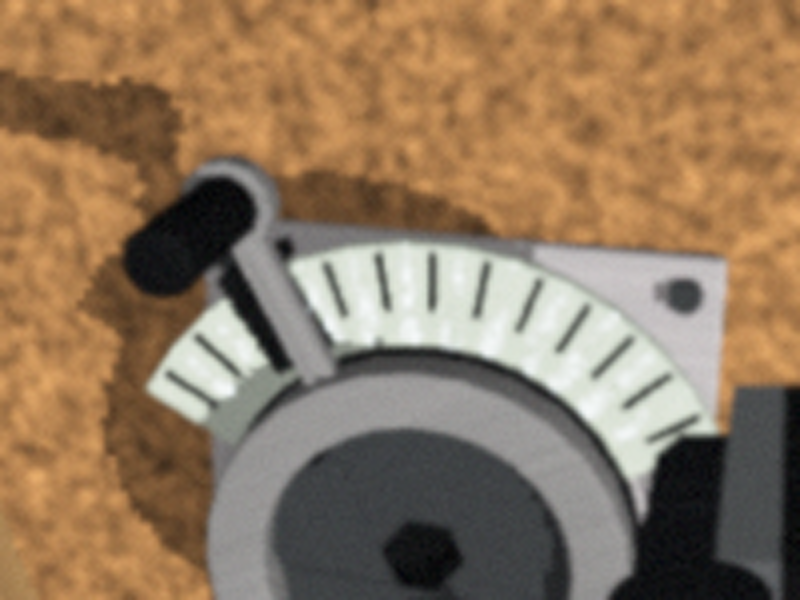

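The lever is about 5° short of the tab, which shows on its far side, as I intended. I'll pin the tab centre from its edges in both pictures, using offline data.

```bash
python3 - <<'E'
from h import *
import pickle
for n,tag in(("R","wR"),("R","wR5"),("L","wL")):
    c=pickle.load(open(tag+".pkl","rb")); A=np.array(AX[n]); v=c["im"].max(2).astype(np.float32)
    for r in(.066,.072,.078,.084):
        a=np.arange(-50,50,.1); p=np.radians(a)
        uv=proj(c,np.c_[A[0]-r*np.cos(p),A[1]+r*np.sin(p),np.full(len(a),.048)]).astype(np.float32)
        g=cv2.remap(v,uv[:,:1],uv[:,1:],1)[:,0]; d=g<85
        e=np.flatnonzero(np.diff(np.r_[0,d,0].astype(int))); print(tag,r,[(a[i].round(1),a[min(j,999)-1].round(1)) for i,j in zip(e[::2],e[1::2]) if j-i>40])
E
python3 -c "
from h import *
for ph in(-15,-21,-25):
  p,h=fp('R',ph);go(*p,.2,h)"
```

```text
wR 0.066 [(np.float64(-35.1), np.float64(-20.4))]
wR 0.072 [(np.float64(-34.1), np.float64(-21.0))]
wR 0.078 [(np.float64(-34.0), np.float64(-21.4))]
wR 0.084 [(np.float64(-33.5), np.float64(-21.8))]
wR5 0.066 [(np.float64(-34.7), np.float64(-30.5))]
wR5 0.072 [(np.float64(-33.9), np.float64(-29.7))]
wR5 0.078 [(np.float64(-33.6), np.float64(-29.3))]
wR5 0.084 [(np.float64(-33.1), np.float64(-28.7))]
wL 0.066 [(np.float64(9.0), np.float64(23.9))]
wL 0.072 [(np.float64(9.6), np.float64(23.1))]
wL 0.078 [(np.float64(9.7), np.float64(22.7))]
wL 0.084 [(np.float64(10.3), np.float64(22.3))]
tcp [ 0.4486 -0.1071  0.2797] head 90.0 F [-0.  -0.1 -0.5] t 6.83 -> shift [-0.0303 -0.1052  0.0798] spin -15.0 rows>= 4.0
tcp [ 0.4486 -0.1071  0.2797] head 90.0 F [-0.  -0.1 -0.5] t 6.83 -> shift [-0.0315 -0.1167  0.0798] spin -21.0 rows>= 4.0
tcp [ 0.4486 -0.1071  0.2797] head 90.0 F [-0.  -0.1 -0.5] t 6.83 -> shift [-0.0329 -0.1243  0.0799] spin -25.0 rows>= 4.0
```

Tab R centre is -27.7°, and the lever is at -22.5° with the fingers having stopped at -24°, so contact is 1.5° late. The final push goes to -29.2°. L tab is +16.3°.

```bash
python3 -m inch '[[[-0.008,-0.026,0.02],-4],[[-0.016,-0.053,0.04],-8],[[-0.024,-0.08,0.06],-12],[[-0.03,-0.105,0.08],-15],[[-0.03,-0.105,0.08],-15]]'
python3 -c "
from h import *
p,h=fp('R',-15);go(*p,.08,h)"
```

```text
clock: 7.25
tcp_pos: [0.4769, -0.2156, 0.1951]
orientation: [-0.002, -0.129, 0.992, 0.001]
wrist_force: [-0.2, 0.5, -0.4]
finger_gap: -0.0003
tcp [ 0.4769 -0.2156  0.1951] head 104.9 F [-0.2  0.5 -0.4] t 7.25 -> shift [-0.0032  0.0023  0.1151] spin -0.1 rows>= 3.0
```

```bash
python3 -m inch '[[[-0.002,0.003,0.03],0],[[-0.003,0.003,0.06],0],[[-0.003,0.003,0.09],0],[[-0.003,0.003,0.115],0],[[-0.003,0.003,0.115],0]]'
python3 -c "
from h import *
for ph in(-20,-24,-27,-29.2):
  p,h=fp('R',ph);go(*p,.08,h)"
```

```text
clock: 7.67
tcp_pos: [0.4741, -0.2097, 0.0753]
orientation: [-0.006, -0.129, 0.992, 0.004]
wrist_force: [-1.8, -0.6, 0.2]
finger_gap: 0.0002
tcp [ 0.4741 -0.2097  0.0753] head 104.8 F [-1.8 -0.6  0.2] t 7.67 -> shift [-0.0023 -0.0134 -0.0049] spin -5.2 rows>= 1.0
tcp [ 0.4741 -0.2097  0.0753] head 104.8 F [-1.8 -0.6  0.2] t 7.67 -> shift [-0.0016 -0.021  -0.0049] spin -9.2 rows>= 2.0
tcp [ 0.4741 -0.2097  0.0753] head 104.8 F [-1.8 -0.6  0.2] t 7.67 -> shift [-0.0014 -0.0268 -0.005 ] spin -12.2 rows>= 2.0
tcp [ 0.4741 -0.2097  0.0753] head 104.8 F [-1.8 -0.6  0.2] t 7.67 -> shift [-0.0015 -0.0311 -0.005 ] spin -14.4 rows>= 3.0
```

```bash
python3 -m inch '[[[-0.002,-0.0134,-0.005],-5.2],[[-0.0015,-0.021,-0.005],-9.2],[[-0.0015,-0.0265,-0.005],-12.2],[[-0.0015,-0.031,-0.005],-14.4],[[-0.0015,-0.031,-0.005],-14.4]]'
python3 -m inch '[[[0,0,0],0],[[0,0,0],0]]'
python3 -m inch '[[[0,0.02,0],0],[[0,0.04,-0.02],0],[[0,0.05,-0.06],0],[[0,0.05,-0.1],3],[[0,0.05,-0.12],9]]'
python3 -c "
from h import *
go(.45,-.107,.28,90)"
```

```text
clock: 8.08
tcp_pos: [0.4832, -0.2399, 0.0813]
orientation: [-0.005, -0.252, 0.968, 0.004]
wrist_force: [-1.0, 0.1, -0.6]
finger_gap: 0.0
clock: 8.25
tcp_pos: [0.4831, -0.24, 0.0823]
orientation: [-0.005, -0.251, 0.968, 0.004]
wrist_force: [-0.4, -0.2, 0.3]
finger_gap: -0.0001
clock: 8.67
tcp_pos: [0.4613, -0.1969, 0.2081]
orientation: [-0.003, -0.173, 0.985, 0.001]
wrist_force: [0.7, -1.5, 0.5]
finger_gap: -0.0
tcp [ 0.4613 -0.1969  0.2081] head 109.9 F [ 0.7 -1.5  0.5] t 8.67 -> shift [-0.0196  0.0887 -0.0717] spin 19.9 rows>= 3.0
```

```bash
python3 -m inch '[[[-0.006,0.028,-0.024],6],[[-0.012,0.056,-0.048],12],[[-0.019,0.088,-0.072],19],[[-0.019,0.088,-0.072],20],[[-0.019,0.088,-0.072],20]]'
python3 lev.py R wR6
```

```text
clock: 9.08
tcp_pos: [0.4505, -0.1069, 0.2828]
orientation: [-0.001, -0.001, 1.0, -0.0]
wrist_force: [0.0, -0.5, -0.5]
finger_gap: -0.0001
tab 163 [ 0.5183 -0.2379  0.0474] phi -23.34 r 0.0774
lever 272 [ 0.5196 -0.2435  0.0551] phi -27.47 r 0.0786
knobtop 256 [ 0.4947 -0.2566  0.0993] phi -27.59 r 0.1068
knob 571 [ 0.4926 -0.2542  0.09  ] phi -25.92 r 0.1076
foot 186 [ 0.4962 -0.2522  0.0561] phi -25.84 r 0.1034
[ 0.4501 -0.1076  0.2813] origin 120 196
```

View pics/wR6.png

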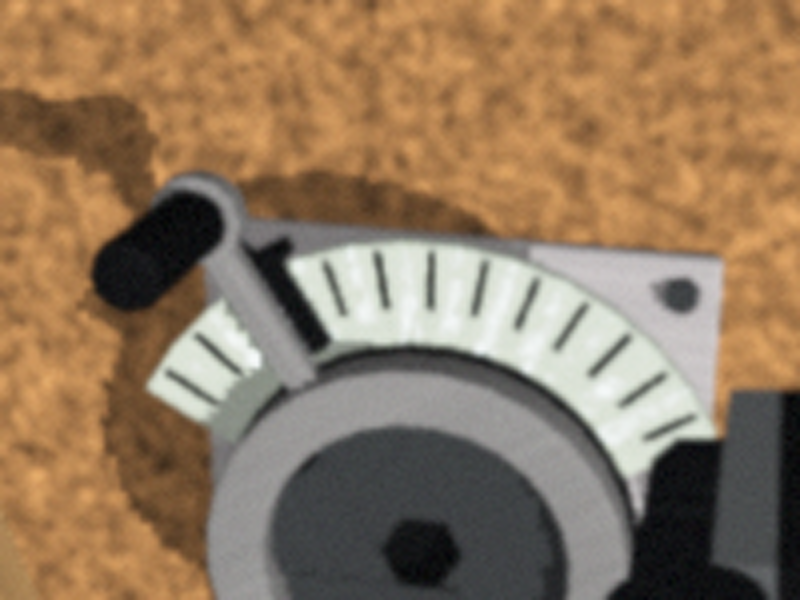

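The lever is over the tab as seen from the side. I'll check the centring by edges at each one's own height, because parallax matters here.

```bash
cat > edg.py <<'E'
from h import *
import pickle,sys
n,tag,lo,hi=sys.argv[1],sys.argv[2],float(sys.argv[3]),float(sys.argv[4])
c=pickle.load(open(tag+".pkl","rb")); A=np.array(AX[n]); v=cv2.cvtColor(c["im"],cv2.COLOR_BGR2GRAY).astype(np.float32)
a=np.arange(lo,hi,.5); p=np.radians(a)
for z in(.048,.056):
  for r in (.072,.08):
    uv=proj(c,np.c_[A[0]-r*np.cos(p),A[1]+r*np.sin(p),np.full(len(a),z)]).astype(np.float32)
    print(z,r,[(float(x),int(y)) for x,y in zip(a,cv2.remap(v,uv[:,:1],uv[:,1:],1)[:,0])])
E
python3 edg.py R wR6 -38 -16
```

```text
0.048 0.072 [(-38.0, 236), (-37.5, 232), (-37.0, 226), (-36.5, 205), (-36.0, 182), (-35.5, 165), (-35.0, 151), (-34.5, 146), (-34.0, 150), (-33.5, 151), (-33.0, 151), (-32.5, 151), (-32.0, 153), (-31.5, 157), (-31.0, 157), (-30.5, 157), (-30.0, 158), (-29.5, 158), (-29.0, 154), (-28.5, 148), (-28.0, 138), (-27.5, 128), (-27.0, 119), (-26.5, 106), (-26.0, 88), (-25.5, 69), (-25.0, 47), (-24.5, 31), (-24.0, 24), (-23.5, 20), (-23.0, 19), (-22.5, 19), (-22.0, 21), (-21.5, 23), (-21.0, 41), (-20.5, 67), (-20.0, 109), (-19.5, 152), (-19.0, 185), (-18.5, 208), (-18.0, 220), (-17.5, 223), (-17.0, 223), (-16.5, 221)]
0.048 0.08 [(-38.0, 230), (-37.5, 229), (-37.0, 226), (-36.5, 218), (-36.0, 208), (-35.5, 186), (-35.0, 163), (-34.5, 145), (-34.0, 140), (-33.5, 144), (-33.0, 148), (-32.5, 148), (-32.0, 148), (-31.5, 151), (-31.0, 155), (-30.5, 157), (-30.0, 157), (-29.5, 156), (-29.0, 153), (-28.5, 148), (-28.0, 141), (-27.5, 128), (-27.0, 112), (-26.5, 97), (-26.0, 75), (-25.5, 50), (-25.0, 33), (-24.5, 21), (-24.0, 19), (-23.5, 18), (-23.0, 18), (-22.5, 18), (-22.0, 23), (-21.5, 50), (-21.0
[... 666 characters left out ...]
5), (-19.0, 17), (-18.5, 24), (-18.0, 40), (-17.5, 64), (-17.0, 109), (-16.5, 153)]
0.056 0.08 [(-38.0, 210), (-37.5, 220), (-37.0, 223), (-36.5, 225), (-36.0, 228), (-35.5, 229), (-35.0, 229), (-34.5, 228), (-34.0, 226), (-33.5, 223), (-33.0, 213), (-32.5, 194), (-32.0, 171), (-31.5, 152), (-31.0, 145), (-30.5, 146), (-30.0, 147), (-29.5, 148), (-29.0, 148), (-28.5, 150), (-28.0, 155), (-27.5, 157), (-27.0, 158), (-26.5, 157), (-26.0, 153), (-25.5, 147), (-25.0, 138), (-24.5, 123), (-24.0, 106), (-23.5, 88), (-23.0, 63), (-22.5, 37), (-22.0, 26), (-21.5, 18), (-21.0, 18), (-20.5, 20), (-20.0, 21), (-19.5, 25), (-19.0, 36), (-18.5, 67), (-18.0, 116), (-17.5, 165), (-17.0, 198), (-16.5, 217)]
```

Edges suggest about -28.9° and depth about -27.5°, with shading and parallax confusing it. A view from straight above the pointer removes parallax.

```bash
python3 -m inch '[[[-0.03,-0.027,0],0],[[-0.06,-0.055,0],0],[[-0.09,-0.082,0],0],[[-0.12,-0.11,0],0],[[-0.15,-0.138,0],0]]'
python3 -m inch '[[[0,0,0],0],[[0,0,0],0],[[0,0,0],0]]'
python3 lev.py R wR7; python3 edg.py R wR7 -38 -16
```

```text
clock: 9.55
tcp_pos: [0.6008, -0.2479, 0.2788]
orientation: [-0.003, -0.0, 1.0, 0.0]
wrist_force: [0.6, 0.1, 1.3]
finger_gap: 0.0003
clock: 9.8
tcp_pos: [0.5999, -0.2487, 0.2763]
orientation: [-0.005, 0.0, 1.0, 0.001]
wrist_force: [-0.4, -0.4, -0.3]
finger_gap: -0.0001
tab 232 [ 0.523  -0.2436  0.0477] phi -28.77 r 0.076
lever 323 [ 0.5205 -0.2447  0.0558] phi -28.62 r 0.0784
knobtop 380 [ 0.4953 -0.2577  0.0996] phi -28.26 r 0.1068
knob 452 [ 0.4962 -0.2575  0.0975] phi -28.37 r 0.1059
foot 204 [ 0.5025 -0.2546  0.0565] phi -28.6 r 0.099
[ 0.5997 -0.2479  0.2777] origin 261 47
0.048 0.072 [(-38.0, 188), (-37.5, 168), (-37.0, 158), (-36.5, 141), (-36.0, 116), (-35.5, 81), (-35.0, 45), (-34.5, 24), (-34.0, 18), (-33.5, 21), (-33.0, 27), (-32.5, 54), (-32.0, 88), (-31.5, 122), (-31.0, 147), (-30.5, 160), (-30.0, 161), (-29.5, 160), (-29.0, 160), (-28.5, 164), (-28.0, 167), (-27.5, 170), (-27.0, 171), (-26.5, 169), (-26.0, 166), (-25.5, 155), (-25.0, 126), (-24.5, 91), (-24.0, 57), (-23.5, 37), (-23.0, 27), (-22.5, 32), (-22.0, 57), (-21.5, 106), (-21.0, 169), (-20.5, 217), (-20.0, 232)
[... 1241 characters left out ...]
6), (-19.0, 235), (-18.5, 234), (-18.0, 233), (-17.5, 223), (-17.0, 199), (-16.5, 147)]
0.056 0.08 [(-38.0, 211), (-37.5, 189), (-37.0, 168), (-36.5, 150), (-36.0, 123), (-35.5, 83), (-35.0, 45), (-34.5, 26), (-34.0, 19), (-33.5, 18), (-33.0, 19), (-32.5, 29), (-32.0, 59), (-31.5, 98), (-31.0, 136), (-30.5, 156), (-30.0, 161), (-29.5, 159), (-29.0, 160), (-28.5, 164), (-28.0, 168), (-27.5, 172), (-27.0, 172), (-26.5, 169), (-26.0, 157), (-25.5, 129), (-25.0, 89), (-24.5, 53), (-24.0, 34), (-23.5, 29), (-23.0, 42), (-22.5, 94), (-22.0, 161), (-21.5, 218), (-21.0, 236), (-20.5, 239), (-20.0, 238), (-19.5, 236), (-19.0, 235), (-18.5, 235), (-18.0, 234), (-17.5, 233), (-17.0, 211), (-16.5, 165)]
```

View pics/wR7.png

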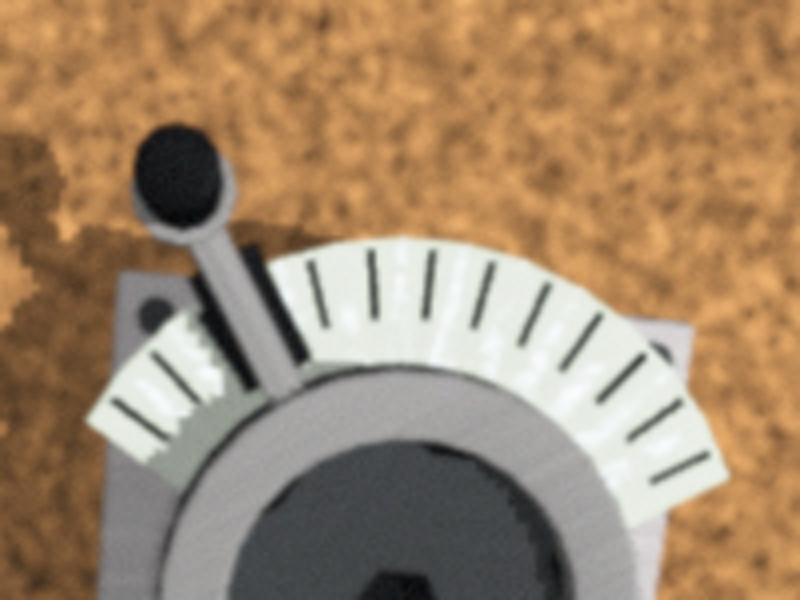

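From straight above, the lever lies centred on the tab, with black strips of about equal width either side. Tab centre is -28.75° and lever -28.3°, so they are within 0.5° (0.6 mm). The right damper is done. Now the left.

```bash
python3 -m inch '[[[0,0.04,0],-6],[[0.005,0.08,0],-12],[[0.01,0.12,0],-18],[[0.015,0.16,0],-24],[[0.02,0.2,0],-30]]'
python3 -c "
from h import *
p,h=fp('L',-52);print(p);go(*p,.2,h)"
```

```text
clock: 10.27
tcp_pos: [0.5776, -0.0456, 0.2798]
orientation: [-0.003, -0.262, 0.965, 0.002]
wrist_force: [0.4, -0.3, 0.0]
finger_gap: 0.0001
[0.57752681 0.10002679]
tcp [ 0.5776 -0.0456  0.2798] head 120.3 F [ 0.4 -0.3  0. ] t 10.27 -> shift [-0.0738  0.1254  0.08  ] spin -21.7 rows>= 4.0
```

```bash
python3 -m inch '[[[-0.018,0.031,0.02],-6],[[-0.037,0.063,0.04],-12],[[-0.055,0.094,0.06],-18],[[-0.074,0.125,0.08],-21.7],[[-0.074,0.125,0.08],-21.7]]'
python3 -m inch '[[[0,0,0],0],[[0,0,0],0]]'
python3 - <<'E'
from h import *
p,h=fp("L",-52); go(*p,.08,h)
c=cam("wrist"); P=pts(c); A=AX["L"]; d=np.hypot(P[...,0]-A[0],P[...,1]-A[1]); ph=np.degrees(np.arctan2(P[...,1]-A[1],A[0]-P[...,0]))
k=(d>.09)&(d<.125)&(P[...,2]>.097)&(P[...,2]<.104)&(abs(ph)<65); print("knobtop",k.sum(),P[k].mean(0).round(4),ph[k].mean(),"knob in tool",end=" ")
s=c["s"];q=s["orientation"];print((Ro.from_quat([q[1],q[2],q[3],q[0]]).inv().apply(P[k].mean(0)-s["tcp_pos"])).round(4))
B=(np.hypot(P[...,0]-s["tcp_pos"][0],P[...,1]-s["tcp_pos"][1])<.03)&(P[...,2]<.15); print("under fingers zmax",P[...,2][B].max() if B.any() else None)
E
```

```text
clock: 10.68
tcp_pos: [0.5734, 0.1059, 0.1975]
orientation: [-0.004, -0.443, 0.896, 0.004]
wrist_force: [-0.7, -0.7, -1.0]
finger_gap: -0.0001
clock: 10.85
tcp_pos: [0.5716, 0.107, 0.1984]
orientation: [-0.004, -0.444, 0.896, 0.004]
wrist_force: [-0.6, 0.1, -0.2]
finger_gap: -0.0
tcp [0.5716 0.107  0.1984] head 142.7 F [-0.6  0.1 -0.2] t 10.85 -> shift [ 0.0016 -0.0102  0.1183] spin 0.7 rows>= 3.0
knobtop 518 [0.5496 0.1243 0.0995] -44.77511976769017 knob in tool [-0.0007  0.0269  0.0992]
under fingers zmax 0.10211854697258937
```

The knob is at -44.8°, 27 mm along tool y. Shifting back 10 mm as I descend leaves about a 15 mm gap.

```bash
python3 -m inch '[[[0.001,-0.01,0.005],0.7],[[0.001,-0.01,0.04],0.7],[[0.001,-0.01,0.08],0.7],[[0.001,-0.01,0.118],0.7],[[0.001,-0.01,0.118],0.7]]'
python3 -c "
from h import *
for ph in (-46,-40,-34,-28,-22): p,h=fp('L',ph); go(*p,.08,h)"
```

```text
clock: 11.32
tcp_pos: [0.5743, 0.0972, 0.074]
orientation: [-0.009, -0.436, 0.9, 0.006]
wrist_force: [-2.5, 0.3, -0.8]
finger_gap: 0.0002
tcp [0.5743 0.0972 0.074 ] head 141.7 F [-2.5  0.3 -0.8] t 11.32 -> shift [-0.0022  0.0107 -0.0058] spin 5.7 rows>= 1.0
tcp [0.5743 0.0972 0.074 ] head 141.7 F [-2.5  0.3 -0.8] t 11.32 -> shift [-0.0015  0.0222 -0.0056] spin 11.7 rows>= 2.0
tcp [0.5743 0.0972 0.074 ] head 141.7 F [-2.5  0.3 -0.8] t 11.32 -> shift [-0.002   0.0338 -0.0054] spin 17.7 rows>= 3.0
tcp [0.5743 0.0972 0.074 ] head 141.7 F [-2.5  0.3 -0.8] t 11.32 -> shift [-0.0037  0.0452 -0.0052] spin 23.7 rows>= 4.0
tcp [0.5743 0.0972 0.074 ] head 141.7 F [-2.5  0.3 -0.8] t 11.32 -> shift [-0.0066  0.0564 -0.0051] spin 29.7 rows>= 5.0
```

```bash
python3 -m inch '[[[-0.002,0.0107,-0.005],5.7],[[-0.0015,0.022,-0.005],11.7],[[-0.002,0.034,-0.005],17.7],[[-0.0037,0.045,-0.005],23.7],[[-0.0066,0.0565,-0.005],29.7]]'
python3 -c "
from h import *
for ph in (-16,-10,-4,2,8): p,h=fp('L',ph); go(*p,.08,h)"
```

```text
clock: 11.73
tcp_pos: [0.5359, 0.1354, 0.0822]
orientation: [-0.008, -0.187, 0.982, 0.002]
wrist_force: [2.0, -2.2, -2.2]
finger_gap: 0.0
tcp [0.5359 0.1354 0.0822] head 111.5 F [ 2.  -2.2 -2.2] t 11.73 -> shift [0.0028 0.0138 0.0024] spin 5.5 rows>= 1.0
tcp [0.5359 0.1354 0.0822] head 111.5 F [ 2.  -2.2 -2.2] t 11.73 -> shift [0.0035 0.0254 0.0025] spin 11.5 rows>= 2.0
tcp [0.5359 0.1354 0.0822] head 111.5 F [ 2.  -2.2 -2.2] t 11.73 -> shift [0.0031 0.0369 0.0026] spin 17.5 rows>= 3.0
tcp [0.5359 0.1354 0.0822] head 111.5 F [ 2.  -2.2 -2.2] t 11.73 -> shift [0.0014 0.0484 0.0026] spin 23.5 rows>= 4.0
tcp [0.5359 0.1354 0.0822] head 111.5 F [ 2.  -2.2 -2.2] t 11.73 -> shift [-0.0014  0.0596  0.0026] spin 29.5 rows>= 5.0
```

```bash
python3 -m inch '[[[0.003,0.0138,0.002],5.5],[[0.0035,0.0255,0.002],11.5],[[0.003,0.037,0.002],17.5],[[0.0015,0.0485,0.002],23.5],[[-0.0014,0.0596,0.002],29.5]]'
python3 -c "
from h import *
for ph in (12,15,17): p,h=fp('L',ph); go(*p,.08,h)"
```

```text
clock: 12.15
tcp_pos: [0.5166, 0.1899, 0.0829]
orientation: [-0.008, 0.073, 0.997, -0.001]
wrist_force: [0.2, -3.3, -1.2]
finger_gap: 0.0002
tcp [0.5166 0.1899 0.0829] head 81.6 F [ 0.2 -3.3 -1.2] t 12.15 -> shift [0.0029 0.0089 0.003 ] spin 3.6 rows>= 1.0
tcp [0.5166 0.1899 0.0829] head 81.6 F [ 0.2 -3.3 -1.2] t 12.15 -> shift [0.0036 0.0146 0.003 ] spin 6.6 rows>= 1.0
tcp [0.5166 0.1899 0.0829] head 81.6 F [ 0.2 -3.3 -1.2] t 12.15 -> shift [0.0039 0.0185 0.0029] spin 8.6 rows>= 2.0
```

```bash
python3 -m inch '[[[0.003,0.009,0.002],3.6],[[0.0035,0.0145,0.002],6.6],[[0.004,0.0185,0.002],8.6],[[0.004,0.0185,0.002],8.6],[[0.004,0.0185,0.002],8.6]]'
python3 -m inch '[[[0,-0.02,0],0],[[0,-0.04,-0.02],0],[[0,-0.05,-0.06],-5],[[0,-0.05,-0.1],-10],[[0,-0.05,-0.14],-15]]'
python3 -c "
from h import *
go(.62,.222,.28,90)"
```

```text
clock: 12.57
tcp_pos: [0.5169, 0.2082, 0.0829]
orientation: [-0.006, 0.148, 0.989, -0.001]
wrist_force: [0.2, -0.2, -0.1]
finger_gap: -0.0001
clock: 12.98
tcp_pos: [0.504, 0.1588, 0.2258]
orientation: [-0.006, 0.016, 1.0, 0.0]
wrist_force: [0.3, -0.2, -0.1]
finger_gap: -0.0003
tcp [0.504  0.1588 0.2258] head 88.1 F [ 0.3 -0.2 -0.1] t 12.98 -> shift [-0.1133  0.0669 -0.0556] spin -1.9 rows>= 4.0
```

```bash
python3 -m inch '[[[-0.028,0.017,-0.014],-1],[[-0.057,0.034,-0.028],-2],[[-0.085,0.05,-0.042],-2],[[-0.113,0.067,-0.055],-2],[[-0.113,0.067,-0.055],-2]]'
python3 -m inch '[[[0,0,0],0],[[0,0,0],0],[[0,0,0],0]]'
sed -i 's/^for z in.*/for z in(.052,):/' edg.py
python3 lev.py L wL7; python3 edg.py L wL7 5 28
```

```text
clock: 13.4
tcp_pos: [0.6264, 0.2237, 0.2812]
orientation: [-0.002, -0.001, 1.0, 0.001]
wrist_force: [-0.7, 0.1, -0.9]
finger_gap: 0.0
clock: 13.65
tcp_pos: [0.6258, 0.2229, 0.2814]
orientation: [-0.002, -0.001, 1.0, 0.001]
wrist_force: [-0.1, 0.3, 0.1]
finger_gap: 0.0002
tab 197 [0.5529 0.2199 0.0476] phi 15.61 r 0.0757
lever 315 [0.5503 0.2227 0.0557] phi 17.1 r 0.0787
knobtop 379 [0.5243 0.2309 0.0996] phi 17.17 r 0.106
knob 445 [0.5251 0.2306 0.0974] phi 17.14 r 0.1052
foot 200 [0.5315 0.229  0.0565] phi 17.37 r 0.0987
[0.6254 0.2229 0.2815] origin 191 57
0.052 0.072 [(5.0, 239), (5.5, 239), (6.0, 237), (6.5, 227), (7.0, 210), (7.5, 181), (8.0, 164), (8.5, 156), (9.0, 149), (9.5, 130), (10.0, 100), (10.5, 61), (11.0, 34), (11.5, 19), (12.0, 19), (12.5, 23), (13.0, 36), (13.5, 66), (14.0, 102), (14.5, 139), (15.0, 156), (15.5, 163), (16.0, 163), (16.5, 163), (17.0, 165), (17.5, 169), (18.0, 172), (18.5, 175), (19.0, 175), (19.5, 172), (20.0, 163), (20.5, 143), (21.0, 110), (21.5, 73), (22.0, 45), (22.5, 39), (23.0, 50), (23.5, 103), (24.0, 158), (24.5, 204), (25.0, 224), (25.5, 234), (26.0, 235), (26.5, 236), (27.0, 235), (27.5, 235)]
0.052 0.08 [(5.0, 240), (5.5, 239), (6.0, 228), (6.5, 207), (7.0, 176), (7.5, 163), (8.0, 158), (8.5, 158), (9.0, 154), (9.5, 137), (10.0, 106), (10.5, 69), (11.0, 37), (11.5, 22), (12.0, 18), (12.5, 18), (13.0, 21), (13.5, 41), (14.0, 75), (14.5, 116), (15.0, 152), (15.5, 162), (16.0, 164), (16.5, 167), (17.0, 169), (17.5, 171), (18.0, 174), (18.5, 176), (19.0, 175), (19.5, 168), (20.0, 152), (20.5, 119), (21.0, 78), (21.5, 46), (22.0, 29), (22.5, 72), (23.0, 133), (23.5, 196), (24.0, 225), (24.5, 237), (25.0, 241), (25.5, 240), (26.0, 238), (26.5, 237), (27.0, 236), (27.5, 236)]
```

View pics/wL7.png

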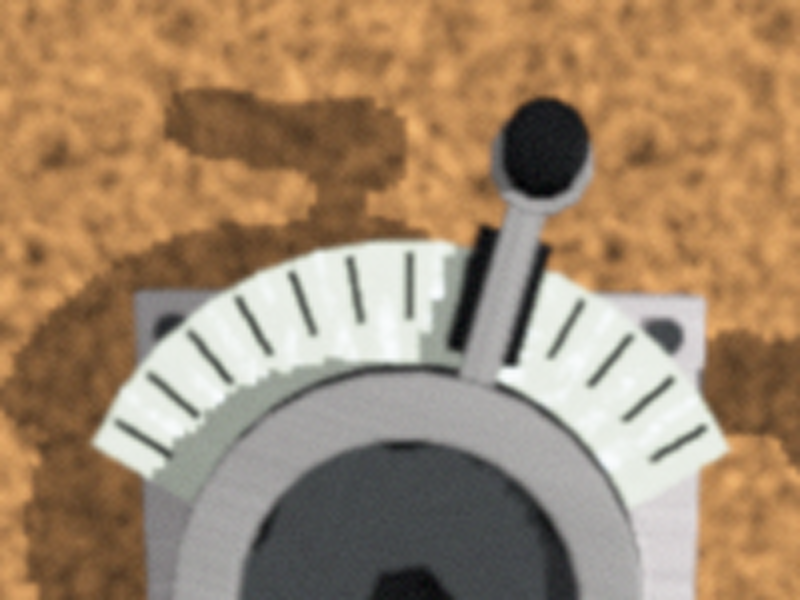

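The left lever stands on the tab but about 0.8° (1.1 mm) too far: strips are 3.9° on one side and 2.2° on the other. There is plenty of time, so I'll nudge it back from the other side.

```bash
cat > gl.py <<'E'
from h import *
import sys
SG["L"]=1
for a in sys.argv[2:]: p,h=fp("L",float(a)); go(*p,float(sys.argv[1]),h)
E
python3 gl.py .2 28
```

```text
tcp [0.6254 0.2229 0.2815] head 90.1 F [-0.8 -0.4  0.6] t 13.7 -> shift [0.0838 0.0481 0.082 ] spin 28.1 rows>= 4.0
```

```bash
python3 -m inch '[[[0.021,0.012,0.02],6],[[0.042,0.024,0.04],12],[[0.063,0.036,0.06],18],[[0.083,0.048,0.08],24],[[0.083,0.048,0.08],28]]'
python3 gl.py .08 28
```

```text
clock: 14.12
tcp_pos: [0.5334, 0.2707, 0.1975]
orientation: [-0.008, 0.242, 0.97, -0.002]
wrist_force: [-0.8, 0.4, -0.0]
finger_gap: 0.0001
tcp [0.5334 0.2707 0.1975] head 62.0 F [-0.8  0.4 -0. ] t 14.12 -> shift [-0.0084  0.0048  0.1174] spin -0.0 rows>= 3.0
```

```bash
python3 -m inch '[[[-0.007,0.005,0.02],0],[[-0.008,0.005,0.05],0],[[-0.008,0.005,0.085],0],[[-0.008,0.005,0.117],0],[[-0.008,0.005,0.117],0]]'
python3 gl.py .08 23 19 16.5 14.9
```

```text
clock: 14.53
tcp_pos: [0.535, 0.2691, 0.0745]
orientation: [-0.013, 0.242, 0.97, -0.005]
wrist_force: [-1.5, -0.8, -1.1]
finger_gap: 0.0
tcp [0.535  0.2691 0.0745] head 62.0 F [-1.5 -0.8 -1.1] t 14.53 -> shift [-0.0028 -0.005  -0.0055] spin -5.0 rows>= 1.0
tcp [0.535  0.2691 0.0745] head 62.0 F [-1.5 -0.8 -1.1] t 14.53 -> shift [-0.0021 -0.0126 -0.0054] spin -9.0 rows>= 2.0
tcp [0.535  0.2691 0.0745] head 62.0 F [-1.5 -0.8 -1.1] t 14.53 -> shift [-0.0019 -0.0175 -0.0053] spin -11.5 rows>= 2.0
tcp [0.535  0.2691 0.0745] head 62.0 F [-1.5 -0.8 -1.1] t 14.53 -> shift [-0.0019 -0.0205 -0.0052] spin -13.1 rows>= 2.0
```

```bash
python3 -m inch '[[[-0.0025,-0.005,-0.005],-5],[[-0.002,-0.012,-0.005],-9],[[-0.002,-0.016,-0.005],-11.5],[[-0.002,-0.019,-0.005],-13],[[-0.002,-0.0205,-0.005],-13]]'
python3 gl.py .08 14.9
python3 -m inch '[[[0,0.02,0],0],[[0,0.04,-0.02],0],[[0,0.05,-0.06],5],[[0,0.05,-0.1],0],[[0,0.05,-0.14],-5]]'
python3 -c "
from h import *
go(.62,.222,.28,90)"
```

```text
clock: 14.95
tcp_pos: [0.5274, 0.25, 0.0821]
orientation: [-0.012, 0.13, 0.991, -0.003]
wrist_force: [0.8, 2.9, -1.6]
finger_gap: -0.0002
tcp [0.5274 0.25   0.0821] head 75.0 F [ 0.8  2.9 -1.6] t 14.95 -> shift [0.0002 0.     0.0021] spin -0.1 rows>= 1.0
clock: 15.37
tcp_pos: [0.543, 0.2989, 0.2247]
orientation: [-0.012, 0.085, 0.996, -0.002]
wrist_force: [1.8, -0.3, -0.6]
finger_gap: 0.0002
tcp [0.543  0.2989 0.2247] head 80.2 F [ 1.8 -0.3 -0.6] t 15.37 -> shift [-0.0876 -0.063  -0.057 ] spin -9.8 rows>= 3.0
```

Contact made at 2.9 N. Back to the view from above.

```bash
python3 -m inch '[[[-0.025,-0.018,-0.018],-4],[[-0.05,-0.036,-0.036],-9],[[-0.077,-0.055,-0.057],-10],[[-0.087,-0.063,-0.057],-10],[[-0.087,-0.063,-0.057],-10]]'
python3 -m inch '[[[0,0,0],0],[[0,0,0],0],[[0,0,0],0]]'
python3 lev.py L wL8; python3 edg.py L wL8 5 28
```

```text
clock: 15.78
tcp_pos: [0.6217, 0.2194, 0.2823]
orientation: [-0.01, 0.001, 1.0, -0.001]
wrist_force: [-0.3, 0.3, -0.7]
finger_gap: 0.0001
clock: 16.03
tcp_pos: [0.6204, 0.2201, 0.282]
orientation: [-0.011, 0.0, 1.0, -0.001]
wrist_force: [-0.1, -0.0, 0.5]
finger_gap: 0.0003
tab 194 [0.5533 0.2218 0.0477] phi 17.06 r 0.0759
lever 307 [0.55   0.2213 0.0557] phi 16.04 r 0.0786
knobtop 379 [0.5239 0.2288 0.0995] phi 16.05 r 0.1058
knob 439 [0.5246 0.2287 0.0976] phi 16.09 r 0.1052
foot 198 [0.5307 0.2271 0.0566] phi 16.19 r 0.0989
[0.6204 0.2203 0.282 ] origin 195 67
0.052 0.072 [(5.0, 188), (5.5, 169), (6.0, 162), (6.5, 159), (7.0, 158), (7.5, 158), (8.0, 157), (8.5, 155), (9.0, 148), (9.5, 123), (10.0, 92), (10.5, 55), (11.0, 32), (11.5, 23), (12.0, 39), (12.5, 72), (13.0, 109), (13.5, 140), (14.0, 156), (14.5, 164), (15.0, 164), (15.5, 165), (16.0, 166), (16.5, 170), (17.0, 173), (17.5, 175), (18.0, 175), (18.5, 172), (19.0, 164), (19.5, 140), (20.0, 110), (20.5, 71), (21.0, 44), (21.5, 26), (22.0, 29), (22.5, 38), (23.0, 61), (23.5, 119), (24.0, 186), (24.5, 223), (25.0, 240), (25.5, 242), (26.0, 240), (26.5, 238), (27.0, 236), (27.5, 236)]
0.052 0.08 [(5.0, 237), (5.5, 237), (6.0, 225), (6.5, 202), (7.0, 176), (7.5, 163), (8.0, 160), (8.5, 159), (9.0, 154), (9.5, 141), (10.0, 106), (10.5, 70), (11.0, 37), (11.5, 24), (12.0, 28), (12.5, 50), (13.0, 84), (13.5, 125), (14.0, 151), (14.5, 163), (15.0, 164), (15.5, 166), (16.0, 168), (16.5, 172), (17.0, 175), (17.5, 175), (18.0, 172), (18.5, 168), (19.0, 145), (19.5, 111), (20.0, 71), (20.5, 41), (21.0, 30), (21.5, 29), (22.0, 31), (22.5, 72), (23.0, 129), (23.5, 195), (24.0, 221), (24.5, 236), (25.0, 241), (25.5, 240), (26.0, 238), (26.5, 237), (27.0, 236), (27.5, 236)]
```

View pics/wL8.png

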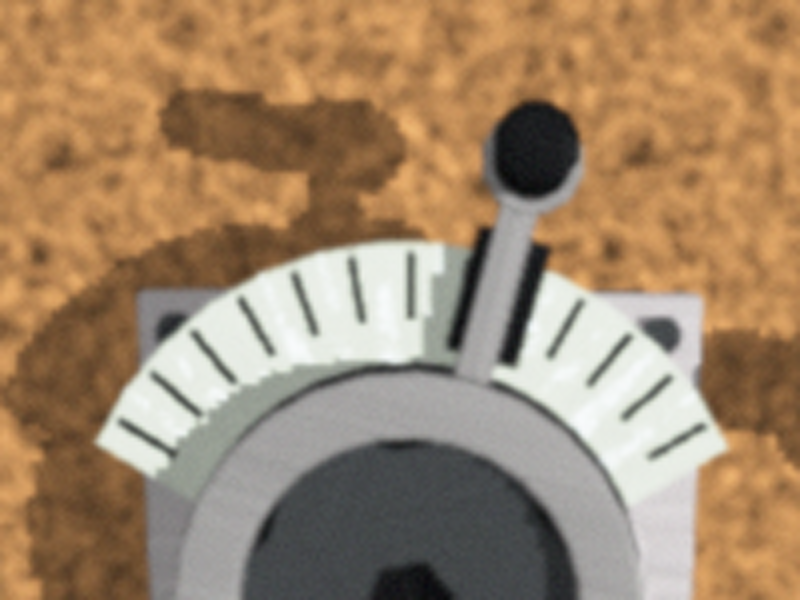

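Now lever 16.4° against tab 16.6°, with even strips, so the left is centred. I'll withdraw and check that nothing else moved.

```bash
python3 -m inch '[[[0.03,0,-0.01],0],[[0.07,0,-0.02],0],[[0.1,0.01,-0.03],0],[[0.14,0.02,-0.03],0],[[0.18,0.03,-0.03],0]]'
python3 -m inch '[[[0.03,0.03,0],0],[[0.05,0.06,0],0],[[0.05,0.08,0],0],[[0.05,0.08,0],0],[[0.05,0.08,0],0]]'
python3 - <<'E'
from h import *
import pickle
o=pickle.load(open("o.pkl","rb"))
for n in("top","scene"):
    c=cam(n); h0,h1=[cv2.cvtColor(x["im"],cv2.COLOR_BGR2HSV) for x in(o[n],c)]
    for k,f in dict(blue=lambda h:(h[...,0]>100)&(h[...,0]<130)&(h[...,1]>150)&(h[...,2]>60),yellow=lambda h:(h[...,0]>22)&(h[...,0]<33)&(h[...,1]>200),red=lambda h:((h[...,0]<4)|(h[...,0]>175))&(h[...,1]>180),orange=lambda h:(h[...,0]>5)&(h[...,0]<13)&(h[...,1]>215)).items():
        a,b=f(h0),f(h1); print(n,k,[(m.sum(),np.median(np.argwhere(m),0)) for m in(a,b)])
    if n=="top":
        d=(cv2.absdiff(o[n]["im"],c["im"]).max(2)>60).astype(np.uint8)
        N,l,s,ce=cv2.connectedComponentsWithStats(d); print([(s[i].tolist()) for i in range(1,N) if s[i,4]>15])
s=env.get_state(); print(s["tcp_pos"],s["wrist_force"],s["clock"])
E
```

```text
clock: 16.5
tcp_pos: [0.4389, 0.251, 0.3158]
orientation: [-0.011, -0.0, 1.0, -0.001]
wrist_force: [-0.6, 1.1, -0.2]
finger_gap: -0.0002
clock: 16.92
tcp_pos: [0.3874, 0.332, 0.3165]
orientation: [-0.011, -0.002, 1.0, -0.001]
wrist_force: [-0.3, -1.1, 0.1]
finger_gap: 0.0003
top blue [(np.int64(693), array([165., 311.])), (np.int64(689), array([165., 311.]))]
top yellow [(np.int64(410), array([315., 316.])), (np.int64(410), array([315., 316.]))]
top red [(np.int64(147), array([334., 496.])), (np.int64(229), array([336., 496.]))]
top orange [(np.int64(0), array([nan, nan])), (np.int64(0), array([nan, nan]))]
[[50, 221, 11, 24, 154], [38, 225, 10, 27, 72], [61, 226, 14, 40, 371], [258, 238, 8, 8, 26], [79, 242, 7, 26, 124], [0, 245, 29, 44, 709], [221, 245, 12, 22, 117], [266, 245, 7, 9, 36], [58, 248, 3, 26, 50], [388, 251, 9, 11, 47], [417, 251, 10, 12, 49], [286, 253, 9, 7, 24], [43, 255, 3, 24, 43], [105, 255, 6, 13, 45], [296, 255, 9, 7, 35], [47, 256, 8, 13, 29], [378, 260, 9, 10, 67], [394, 267, 9, 9, 42], [60, 269, 32, 36, 446], [103, 270, 47, 48, 843], [44, 275, 12, 21, 138], 
[... 542 characters left out ...]
], [354, 441, 47, 25, 281], [286, 443, 15, 19, 107], [394, 443, 12, 14, 56], [145, 446, 7, 6, 16], [325, 446, 16, 11, 70], [406, 446, 13, 7, 27], [420, 453, 5, 5, 16], [299, 454, 11, 11, 45], [156, 459, 14, 11, 57], [401, 459, 11, 10, 50], [359, 461, 6, 9, 16], [0, 465, 49, 15, 328]]
scene blue [(np.int64(1995), array([284., 251.])), (np.int64(1978), array([284., 251.]))]
scene yellow [(np.int64(0), array([nan, nan])), (np.int64(0), array([nan, nan]))]
scene red [(np.int64(191), array([134., 291.])), (np.int64(191), array([134., 291.]))]
scene orange [(np.int64(0), array([nan, nan])), (np.int64(0), array([nan, nan]))]
[0.38842769 0.33072961 0.31640018] [0.41235803 0.27602181 0.16729953] 17.0167
  return _methods._mean(a, axis=axis, dtype=dtype,
  ret = um.true_divide(
```

```bash
python3 -c "
from workcell import env
print(env.hand_in())"
```

```text
the job is handed in; nothing more can be done
None
```

Both suction dampers are set, each lever centred over its black tab, and the job was handed in at about 17 s of the 64 s allowed. I pushed the knobs only with the outside of the shut fingers and never pinched them.

| Damper (by where it stands) | How it was pushed | Lever | Tab | Off centre |
|---|---|---|---|---|
| Right | Two pushes the same way round the arc | -28.3° | -28.75° | about 0.5°, 0.6 mm |
| Left | One push that went about 0.8° too far, then a nudge back from the other side | 16.4° | 16.6° | about 0.2°, 0.3 mm |

Both figures are from the last wrist-camera views, taken from straight above each lever.

- **Disagreement on the right lever:** an earlier side view gave -27.5° by depth and -28.9° by edges. I trusted the view from above because it has no sideways shift from height.
- **Mistake:** I typed one wrong sign while moving to a viewpoint. The hand backed away into free air and touched nothing.
- **Bystanders:** the sander, tape and screwdriver stand where they were. The other changes in the overhead picture lie at the knobs, tabs and their shadows, or where the arm and its shadow now fall. The colour check did not pick up the glue bottle. The arm or its shadow crosses the tray in the last picture, so I did not check the tray separately, but the fingers never went down near it.
- **Finish:** the hand is clear of everything, with the fingertips at about 0.32 m height. The wrist force read about 3 N during the pushes and near zero at the end.

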